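# Right the watch box and snap its lid on

### The job

The square white watch box was left standing mouth down on the green mat. Tip it over its edges, a quarter turn at a time and letting it rest on its side in between, until its open mouth is up, without lifting it off the mat; then press its lid on until it snaps fully home. Leave the tray, the loupe and the oil jar where they are.

Things in the scene. Friction and masses are not known exactly. Their poses are not given: they have to be found in the camera images.
- mat: Fixed green rubber mat, 520 x 860 x 3 mm, top at z = 0.003 and grippy: the box, pushed near its top square to a side, tips over its far lower edge rather than slides, and falls over by itself once past balance. Origin under its centre.
- box: White plastic watch box, an empty 92 mm cube of about 0.2 kg, one face open (the mouth); too wide to grip across. Origin at the centre of the mouth plane; its z axis points from the mouth out through the closed base: up at the start (mouth down), down at the end. x and y are square to the side walls. Walls 3 mm, base 6 mm thick; four dark dots at the base's outer corners.
- box_center (a point): Centre of the box cube, 46 mm from every face; axes as the box. Round the mouth an inward bead, 3 mm high, makes the rim 5 mm thick (opening 82 mm square). When the box lies on its side, pushing the upper rim of the mouth towards the base tips it mouth up.
- lid_grip (a point): Centre of the aluminium bar handle on the white lid, which lies handle up on the mat; z is up out of the lid. The bar runs along y: 14 mm thick (x), 56 mm long (y), 26 mm tall, standing on a plate 92 mm square and 5 mm thick. This point is 13 mm above the plate's top face, 18 mm above its underside, 31 mm above the bottom of the plug. Lid mass 0.12 kg.
- lid_plug (a point): Bottom centre of the lid's plug. The plug is 77 mm square, 13 mm deep, its lower 6 mm tapered, with a sprung catch on its two y sides. Any of the four yaws fits the box. The catches meet the rim with the plate 11 mm above home; pressing straight down with about 5 to 15 N carries them past the bead, and the plate then lies on the rim, edges flush with the box's. Its weight does not seat it.
- tray: Bystander: blue divided parts tray, 75 x 120 x 22 mm; origin under its centre.
- loupe: Bystander: black eye loupe, 40 mm across, 45 mm tall, standing; origin under its centre.
- oiler: Bystander: amber oil jar, 30 mm across, 50 mm tall; origin under its centre.
There are look-alikes about, which are no part of the job. Leave any black look-alike of the part that bears lid_grip alone. Leave any turquoise look-alike of the box alone.

How it is judged (in metres and radians):
On the way, in this order (a step that is already met when the one before it is completed fails the run):
1. the box has been tipped a quarter turn and rests on its side (angle between box's own z axis and vertical between 1.45 and 1.69 rad and height (world z) of box_center below 0.056 m), for 0.2 s.
2. the box has been tipped a second quarter turn and stands mouth up (angle between box's own z axis and vertical above 3.02 rad and height (world z) of box_center below 0.056 m), for 0.2 s.
At the end, for the whole second after the job is handed in: The box stands at rest on its base (within 5 degrees, on the mat or bench), mouth up, with the lid snapped home: plate on the rim to within 2.5 mm, centred to 6 mm, level with the rim to 2 degrees (angle between box's own z axis and vertical above 3.05 rad and height (world z) of box_center below 0.056 m and z of lid_grip in the frame of box between -0.0205 and -0.015 m and horizontal distance between lid_grip and box_center below 0.006 m and angle between the z axis of lid_grip and the z axis of box, either way round below 0.035 rad and linear speed of box below 0.02 m/s); the robot touches nothing.
It fails at once if the box is lifted off the mat (its centre rises more than 20 mm above what tipping over an edge needs) (height (world z) of box_center above 0.09 m).
It fails at once if the tray is moved more than 30 mm (distance of tray from where it was at the start of the episode above 0.03 m).
It fails at once if the loupe is moved more than 30 mm (distance of loupe from where it was at the start of the episode above 0.03 m).
It fails at once if the oil jar is moved more than 30 mm (distance of oiler from where it was at the start of the episode above 0.03 m).
It also fails if it takes over 67 s, if anything falls off the work surface, if the arm or the gripper's body presses on something with over 40 N, if the wrist force passes 120 N, or if a joint passes its speed limit or range.

### The arm

A 6-joint arm with a two-finger parallel gripper is mounted at the origin on the work surface. World frame = base frame: x ahead of the robot, y to its left, z up, the work surface at z = 0. Lengths are in m, angles in degrees, forces in N, time in s.
With the tool pointing down it reaches from about 0.375 to 0.9 m from the base axis. Payload 3.1 kg.
Tool frame: the origin (TCP) lies midway between the tips of the shut fingers; the grasp point (between the pads) lies 19 mm behind it; z points along the fingers, y is the direction in which the jaws open and shut (so a half turn about z gives the same grasp; the last joint's range is limited). The gripper opens to 87 mm and grips with 3 to 60 N. Pads are 19 mm wide; open, the fingers measure 117 mm over their backs; the gripper's body (75 mm by 190 mm) begins 51 mm behind the grasp point.
Start: joints at [58.986, 30.224, 82.088, -0, 67.689, -10.227], TCP at [0.222, 0.584, 0.223] pointing down, gripper open.
Joint ranges: [-176.69, 176.69], [-43.24, 126.21], [12.49, 139.97], [-82, 262], [0, 151.66], [-163.58, 163.58]. Speed limits (degrees/s): [159.86, 159.86, 180, 180, 180, 180].

### API

Orientations are given as a 3x3 rotation matrix whose columns are the frame's x, y, z axes.
In Python, from rig import bot, capture, get_calibration gives the robot as it stands.
- The arm moves only by the tool play_rows, never from a script. Its arguments are lists of equal length, an entry for each row: "fingers": the closure in counts, from 0 (fully open) to 255 (shut); "linear": the shift along the tool's x, y, z in mm, a list of three; "rot": the turn, a rotation vector about the tool's x, y, z in degrees, a list of three. A call has 1 to 20 rows; each row is the pose to reach, as a shift and turn from the pose commanded when the call began, along the tool's axes at that moment; what a row does not reach only later rows make up. A row lasts 1/10 s, in which the tool goes at most 50 mm and 8.59 degrees, less where a joint would pass 70% of its speed; a pose out of reach is approached as far as the arm can. A call with a gripper value outside its range is refused whole. The fingers move at their own pace and stop on an object; the grip force is fixed at half the most. Time passes only in rows, so rows that repeat a pose let the fingers close. It gives the time, the measured TCP pose, the force and the opening at its end, in the units of the state.
- bot.read_state(): the state, without advancing time (a new reading comes with each control period).
- capture(name): name is "side" or "top"; returns the picture (480x640x3 uint8, red, green, blue); there is no depth.
- get_calibration(name): a dict with "vfov" (degrees; the focal length in pixels is half the picture's height over the tangent of half this angle, whatever the lens; pixels are square), "cx", "cy" (the principal point, pixels), "dist" ([k1, k2, p1, p2, k3] as OpenCV has them; the pictures are not rectified), "camera_from_world" (4x4, takes a point from world to camera coordinates). Camera axes: x right, y down, z forward; pixel columns grow to the right and rows downward; lengths in m; the calibration is good to about 2 mm. A picture is of the moment at which its call begins. get_calibration takes no time and is no camera call.
- bot.hand_in(): hands the job in, once; it reports no verdict.
The state is a dict: "time_s": time; "joint_positions": joint angles; "qvel": joint speeds; "tau": joint torques, N m; "position": TCP position; "tcp_rot": TCP orientation; "force": force on the tool from outside, world axes, zero at the start; "moment": the same for the moment, N m; "opening": opening from 0.0 (shut) to 1.0 (fully open).
Only numpy, scipy, OpenCV 4.12 (cv2) and the standard library are available. Lean on these libraries where they do the work, as an engineer would, in place of code of your own. Each camera call takes 0.05 s, during which the arm holds its last target.

## Working session

There is one attempt and no reset: what is moved stays moved. The work goes in short steps, Python scripts to look and compute and a tool call to move; the robot and the scene stay as the last step left them, time stands still between calls to the robot, and variables do not carry over. Pictures are saved under pics/ and viewed, and the job is handed in when it is done.

Besides the shell and the picture viewer there is one more tool, called after "Emit:" by a JSON object that holds its "op" and its "data", one argument or row to a line. play_rows: Moves the arm, as the interface text tells. Its arguments: {"type":"object","properties":{"fingers":{"type":"array"},"linear":{"type":"array"},"rot":{"type":"array"}},"required":["fingers","linear","rot"]}

```bash
ls; mkdir -p pics; python3 - <<'E'
from rig import bot,capture,get_calibration
import cv2
print(bot.read_state())
for n in("side","top"):
    print(n,get_calibration(n))
    cv2.imwrite(f"pics/{n}0.png",capture(n)[:,:,::-1])
E
```

```text
pics
{'time_s': 0.0, 'joint_positions': array([ 5.89861932e+01,  3.02797509e+01,  8.21567174e+01, -2.08790293e-03,
        6.76873488e+01, -1.02289720e+01]), 'qvel': array([-0.03863722,  0.07409735, -0.05469088, -0.0477357 ,  0.0438715 ,
       -0.10736342]), 'tau': array([-1.24195358e-04, -4.40038705e+01, -1.76592994e+01,  6.32497994e-02,
        5.81365207e-02, -1.57178665e-04]), 'position': array([0.2214047 , 0.58368992, 0.22156137]), 'tcp_rot': array([[-9.34924366e-01,  3.54845393e-01, -1.08455765e-03],
       [ 3.54846877e-01,  9.34922563e-01, -1.86945192e-03],
       [ 3.50611022e-04, -2.13264805e-03, -9.99997664e-01]]), 'force': array([ 0.02388933, -0.6731854 , -1.16128314]), 'moment': array([0.00545963, 0.00936096, 0.04642656]), 'opening': 1.0007252246457548}
side {'vfov': 54.82334190699969, 'cx': 319.54475180752144, 'cy': 246.4786194858969, 'dist': array([-0.04431133,  0.        ,  0.        ,  0.        ,  0.        ]), 'camera_from_world': array([[-0.95489633, -0.29687062, -0.00639106,  0.48084549],
       [-0.22542771,  0.73877063, -0.63513802,  0.12082412],
       [ 0.19327534, -0.60505024, -0.77237222,  0.92639062],
       [ 0.        ,  0.        ,  0.        ,  1.        ]])}
top {'vfov': 43.74766740185337, 'cx': 310.1973457256536, 'cy': 245.78475156151887, 'dist': array([-0.16982385,  0.        ,  0.        ,  0.        ,  0.        ]), 'camera_from_world': array([[ 1.01623814e-02, -9.99945673e-01,  2.31871958e-03,
         8.41111533e-03],
       [-9.79839105e-01, -1.04206871e-02, -1.99516261e-01,
         4.76791757e-01],
       [ 1.99529584e-01, -2.44411785e-04, -9.79891772e-01,
         1.31456816e+00],
       [ 0.00000000e+00,  0.00000000e+00,  0.00000000e+00,
         1.00000000e+00]])}
```

View pics/side0.png

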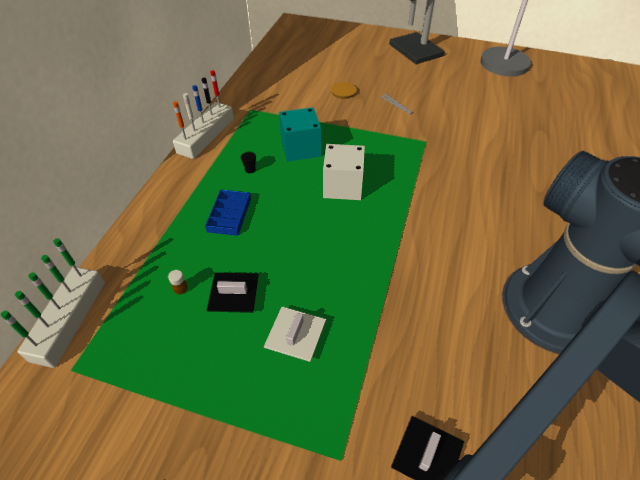

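View pics/top0.png

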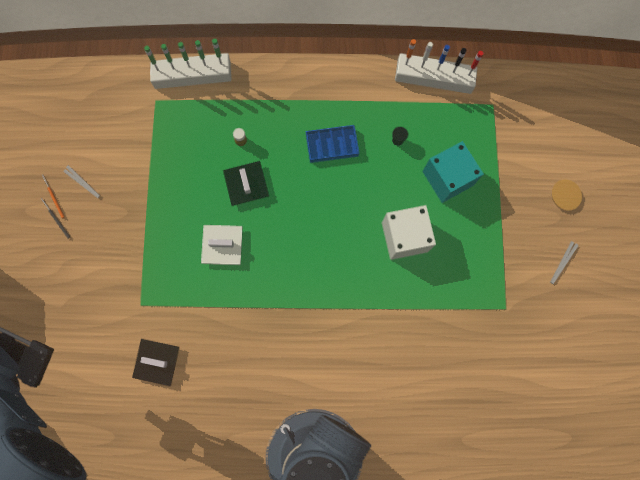

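The white box is at about (410,232) in the top view, the white lid at (222,244), and the turquoise box at (453,172) is close to the white one. Next come enlarged crops.

```bash
cat > h.py <<'E'
import numpy as np,cv2
from rig import bot,capture,get_calibration
def cal(n):
    c=get_calibration(n);f=240/np.tan(np.radians(c['vfov']/2))
    return np.array([[f,0,c['cx']],[0,f,c['cy']],[0,0,1]]),np.array(c['dist']),np.array(c['camera_from_world'])
def ray(n,uv):
    K,d,T=cal(n);p=cv2.undistortPoints(np.array(uv,float).reshape(-1,1,2),K,d).reshape(-1,2)
    R=T[:3,:3];o=-R.T@T[:3,3];D=np.c_[p,np.ones(len(p))]@R
    return o,D
def atz(n,uv,z):
    o,D=ray(n,uv);return o+D*((z-o[2])/D[:,2])[:,None]
def proj(n,P):
    K,d,T=cal(n);return cv2.projectPoints(np.array(P,float).reshape(-1,1,3),cv2.Rodrigues(T[:3,:3])[0],T[:3,3],K,d)[0].reshape(-1,2)
def snap(n,name,x0,y0,w,h,s):
    im=capture(n)[:,:,::-1]; cv2.imwrite(f'pics/{name}_full.png',im)
    cv2.imwrite(f'pics/{name}.png',cv2.resize(im[y0:y0+h,x0:x0+w],None,fx=s,fy=s,interpolation=cv2.INTER_CUBIC))
E
python3 - <<'E'
import cv2
a=cv2.imread('pics/top0.png');s=cv2.imread('pics/side0.png')
f=lambda im,x,y,w,h,k:cv2.resize(im[y:y+h,x:x+w],None,fx=k,fy=k,interpolation=cv2.INTER_CUBIC)
import numpy as np
cv2.imwrite('pics/c1.png',np.hstack([f(a,370,190,80,80,5),f(a,185,205,80,80,5)]))
cv2.imwrite('pics/c2.png',np.hstack([f(s,305,130,80,80,5),f(s,255,295,80,80,5)]))
E
```

```text
(no output)
```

View pics/c1.png

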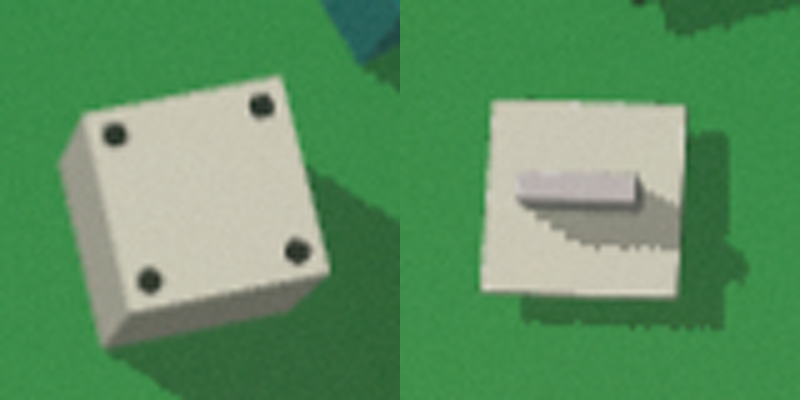

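View pics/c2.png

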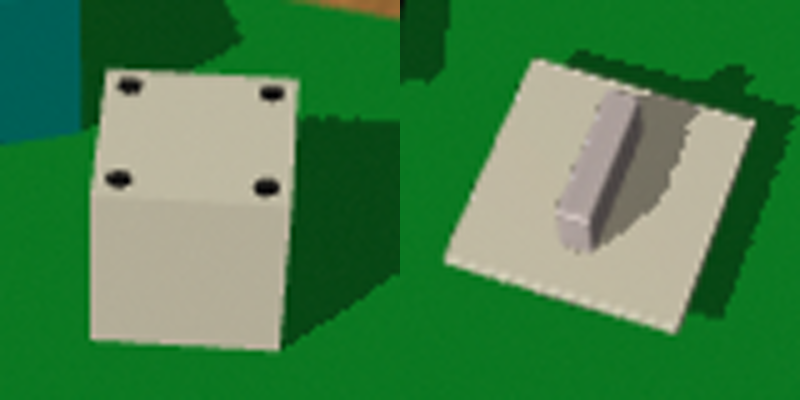

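The box's base corners in the top view are (387,213), (426.4,205.2), (435.6,244.2) and (395.6,252.6). The lid plate's corners are (203.4,225.2), (242.2,226), (240.4,264.4) and (201.2,263.2).

```bash
python3 - <<'E'
from h import *
np.set_printoptions(precision=4,suppress=True)
B=atz('top',[(387,213),(426.4,205.2),(435.6,244.2),(395.6,252.6)],.095)
L=atz('top',[(203.4,225.2),(242.2,226),(240.4,264.4),(201.2,263.2)],.021)
H=atz('top',[(185+117/5,205+172/5),(185+237/5,205+173/5),(185+236/5,205+204/5),(185+118/5,205+200/5)],.047)
S=atz('side',[(305+105/5,130+70/5),(305+298/5,130+80/5),(305+282/5,130+204/5),(305+92/5,130+198/5)],.095)
SL=atz('side',[(255+133/5,295+59/5),(255+355/5,295+121/5),(255+277/5,295+333/5),(255+44/5,295+263/5)],.021)
for n,q in(('B',B),('L',L),('H',H),('S',S),('SL',SL)):
    e=np.roll(q,-1,0)-q
    print(n,q.mean(0),np.linalg.norm(e,axis=1),np.degrees(np.arctan2(e[:,1],e[:,0])));
print(B,S)
T=atz('top',[(424.5,160),(462,145),(481,177),(443,200)],.095)
print('turq',T)
print('bystanders',atz('top',[(333,144),(400,135),(239,136),(246,184)],.02))
print('mat',atz('top',[(156,101),(494,105),(506,309),(142,305)],.003))
E
```

```text
B [ 0.5085 -0.2109  0.095 ] [0.0916 0.0911 0.0921 0.0915] [ -77.7998 -168.667   102.4618   11.0715]
L [0.4829 0.2199 0.021 ] [0.0919 0.0914 0.0917 0.0908] [-90.6908 179.2625  88.9307  -0.6181]
H [0.4825 0.2193 0.047 ] [0.0555 0.0145 0.0545 0.0132] [ -89.9056 -179.7305   88.6426    4.5715]
S [ 0.5084 -0.2085  0.095 ] [0.0926 0.0898 0.0862 0.0927] [-167.8097   99.0398   14.1955  -76.9022]
SL [0.4818 0.2221 0.021 ] [0.0912 0.0924 0.0906 0.0924] [179.2681  89.0561  -0.7049 -90.5802]
[[ 0.5436 -0.1573  0.095 ]
 [ 0.563  -0.2468  0.095 ]
 [ 0.4737 -0.2648  0.095 ]
 [ 0.4538 -0.1749  0.095 ]] [[ 0.5624 -0.2434  0.095 ]
 [ 0.4719 -0.263   0.095 ]
 [ 0.4578 -0.1743  0.095 ]
 [ 0.5414 -0.1532  0.095 ]]
turq [[ 0.6703 -0.2463  0.095 ]
 [ 0.7092 -0.336   0.095 ]
 [ 0.6322 -0.3766  0.095 ]
 [ 0.5758 -0.2853  0.095 ]]
bystanders [[ 0.7348 -0.0394  0.02  ]
 [ 0.7611 -0.2033  0.02  ]
 [ 0.7537  0.1897  0.02  ]
 [ 0.6312  0.168   0.02  ]]
mat [[ 0.8564  0.4082  0.003 ]
 [ 0.857  -0.4514  0.003 ]
 [ 0.3387 -0.4496  0.003 ]
 [ 0.34    0.4061  0.003 ]]
```

```bash
cat >> h.py <<'E'
def go(p,yaw=None):
    "tool-frame shift (mm) to world TCP p and rotation about tool z to put tool x at yaw"
    s=bot.read_state();R=np.array(s['tcp_rot']);d=R.T@(np.array(p)-s['position'])*1000
    R2=R
    if yaw is not None:
        y=np.radians(yaw);R2=np.c_[[np.cos(y),np.sin(y),0],[np.sin(y),-np.cos(y),0],[0,0,-1]]
    r=np.degrees(cv2.Rodrigues(R.T@R2)[0].ravel())
    print('lin',np.round(d,1),'rot',np.round(r,1),'t',round(s['time_s'],2),'F',np.round(s['force'],1),'pos',np.round(s['position'],4),'open',round(s['opening'],2))
E
python3 -c "
from h import *
go([.5262,-.2936,.22],101.9)
go([.5262,-.2936,.083],101.9)"
```

```text
lin [-596.3 -712.1    2.8] rot [-0.1  0.  57.3] t 0.1 F [-0.2 -1.5 -0.7] pos [0.2214 0.5837 0.2217] open 1.0
lin [-596.4 -711.8  139.8] rot [-0.1  0.  57.3] t 0.1 F [-0.2 -1.5 -0.7] pos [0.2214 0.5837 0.2217] open 1.0
```

Emit:
{"op": "play_rows", "data": {
  "fingers": [255, 255, 255, 255, 255, 255, 255, 255, 255, 255, 255, 255, 255, 255, 255, 255, 255, 255, 255, 255],
  "linear": [
    [-596, -712, 3],
    [-596, -712, 3],
    [-596, -712, 3],
    [-596, -712, 3],
    [-596, -712, 3],
    [-596, -712, 3],
    [-596, -712, 3],
    [-596, -712, 3],
    [-596, -712, 3],
    [-596, -712, 3],
    [-596, -712, 3],
    [-596, -712, 3],
    [-596, -712, 3],
    [-596, -712, 3],
    [-596, -712, 3],
    [-596, -712, 3],
    [-596, -712, 3],
    [-596, -712, 3],
    [-596, -712, 3],
    [-596, -712, 3]
  ],
  "rot": [
    [0, 0, 57],
    [0, 0, 57],
    [0, 0, 57],
    [0, 0, 57],
    [0, 0, 57],
    [0, 0, 57],
    [0, 0, 57],
    [0, 0, 57],
    [0, 0, 57],
    [0, 0, 57],
    [0, 0, 57],
    [0, 0, 57],
    [0, 0, 57],
    [0, 0, 57],
    [0, 0, 57],
    [0, 0, 57],
    [0, 0, 57],
    [0, 0, 57],
    [0, 0, 57],
    [0, 0, 57]
  ]
}}

```text
time_s: 2.1
position: [0.5274, -0.2976, 0.2189]
tcp_rot: [[-0.208, 0.978, 0.002], [0.978, 0.208, -0.002], [-0.003, 0.001, -1.0]]
force: [-0.2, 0.4, 0.3]
opening: 0.007
```

```bash
python3 -c "
from h import *
go([.5262,-.2936,.22],101.9)"
```

```text
lin [ 4.1 -0.4 -1.1] rot [0.1 0.2 0.1] t 2.1 F [-0.2  0.4  0.3] pos [ 0.5274 -0.2976  0.2189] open 0.01
```

Emit:
{"op": "play_rows", "data": {
  "fingers": [255, 255, 255, 255, 255, 255, 255],
  "linear": [
    [0, 0, 45],
    [0, 0, 90],
    [0, 0, 136],
    [0, 0, 136],
    [10, 0, 136],
    [18, 0, 136],
    [18, 0, 136]
  ],
  "rot": [
    [0, 0, 0],
    [0, 0, 0],
    [0, 0, 0],
    [0, 0, 0],
    [0, 0, 0],
    [0, 0, 0],
    [0, 0, 0]
  ]
}}

```text
time_s: 2.8
position: [0.5233, -0.2742, 0.0864]
tcp_rot: [[-0.213, 0.977, 0.003], [0.977, 0.213, -0.002], [-0.002, 0.002, -1.0]]
force: [-0.3, 0.3, -0.2]
opening: 0.006
```

```bash
python3 -c "
from h import *
snap('top','t1',340,130,200,150,4);snap('side','s1',250,80,180,150,4)"
```

```text
(no output)
```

View pics/t1.png

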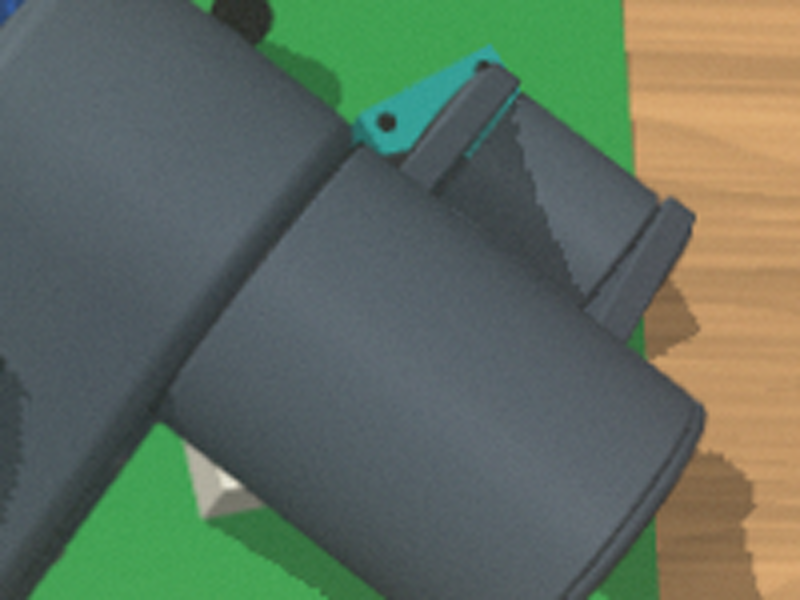

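View pics/s1.png

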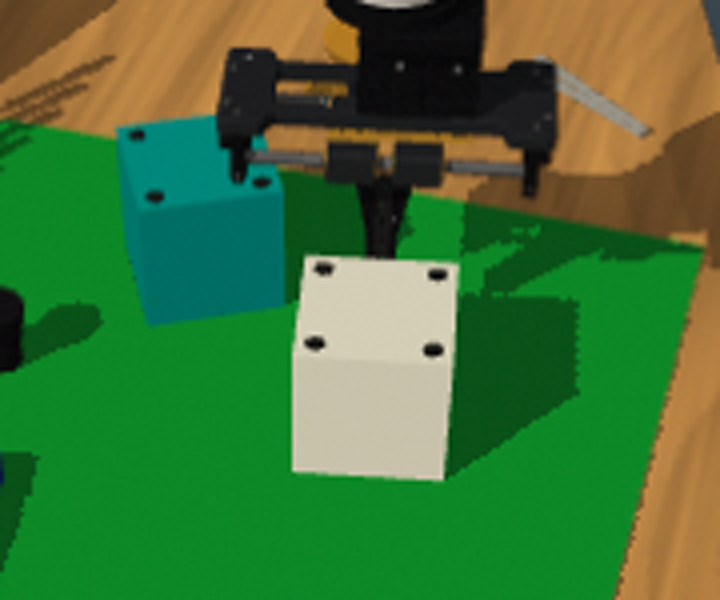

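Emit:
{"op": "play_rows", "data": {
  "fingers": [255, 255, 255, 255, 255, 255, 255, 255, 255, 255, 255],
  "linear": [
    [5, 0, 2],
    [10, 0, 2],
    [15, 0, 0],
    [20, 0, -4],
    [25, 0, -7],
    [30, 0, -10],
    [35, 0, -13],
    [40, 0, -15],
    [45, 0, -17],
    [50, 0, -19],
    [50, 0, -19]
  ],
  "rot": [
    [0, 0, 0],
    [0, 0, 0],
    [0, 0, 0],
    [0, 0, 0],
    [0, 0, 0],
    [0, 0, 0],
    [0, 0, 0],
    [0, 0, 0],
    [0, 0, 0],
    [0, 0, 0],
    [0, 0, 0]
  ]
}}

```text
time_s: 4.0
position: [0.5126, -0.2262, 0.1038]
tcp_rot: [[-0.212, 0.977, 0.002], [0.977, 0.212, -0.001], [-0.001, 0.002, -1.0]]
force: [0.6, -3.7, 5.4]
opening: 0.003
```

```bash
python3 -c "
from h import *
snap('side','s2',250,80,180,150,4)"
```

```text
(no output)
```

View pics/s2.png

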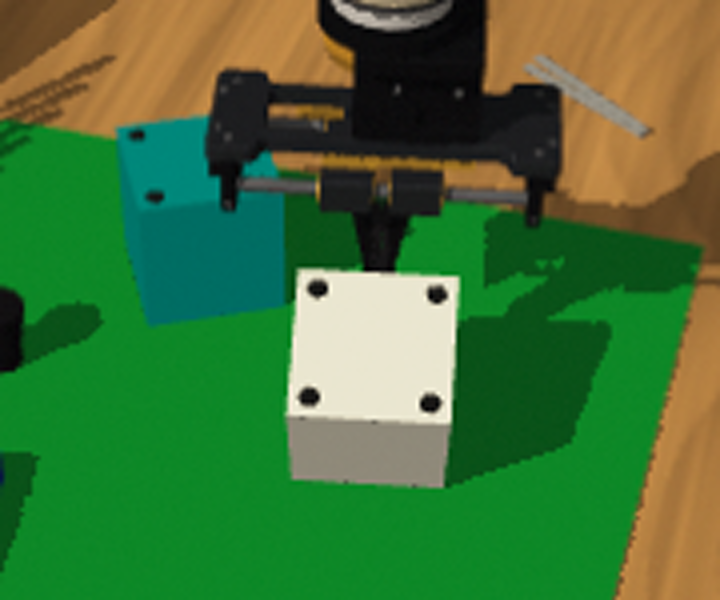

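The box is tipping squarely about its far edge, at roughly 30°, so I'll continue past balance.

Emit:
{"op": "play_rows", "data": {
  "fingers": [255, 255, 255, 255, 255, 255, 255, 255, 255, 255, 255],
  "linear": [
    [5, 0, -2],
    [10, 0, -3],
    [15, 0, -5],
    [20, 0, -6],
    [25, 0, -7],
    [30, 0, -8],
    [34, 0, -9],
    [38, 0, -9],
    [38, 0, -9],
    [38, 0, -9],
    [38, 0, -9]
  ],
  "rot": [
    [0, 0, 0],
    [0, 0, 0],
    [0, 0, 0],
    [0, 0, 0],
    [0, 0, 0],
    [0, 0, 0],
    [0, 0, 0],
    [0, 0, 0],
    [0, 0, 0],
    [0, 0, 0],
    [0, 0, 0]
  ]
}}

```text
time_s: 5.15
position: [0.5039, -0.1894, 0.1114]
tcp_rot: [[-0.211, 0.977, -0.0], [0.977, 0.211, 0.0], [0.0, -0.0, -1.0]]
force: [0.0, 0.3, -0.2]
opening: 0.004
```

```bash
python3 -c "
from h import *
snap('side','s3',250,80,180,150,4)"
```

```text
(no output)
```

View pics/s3.png

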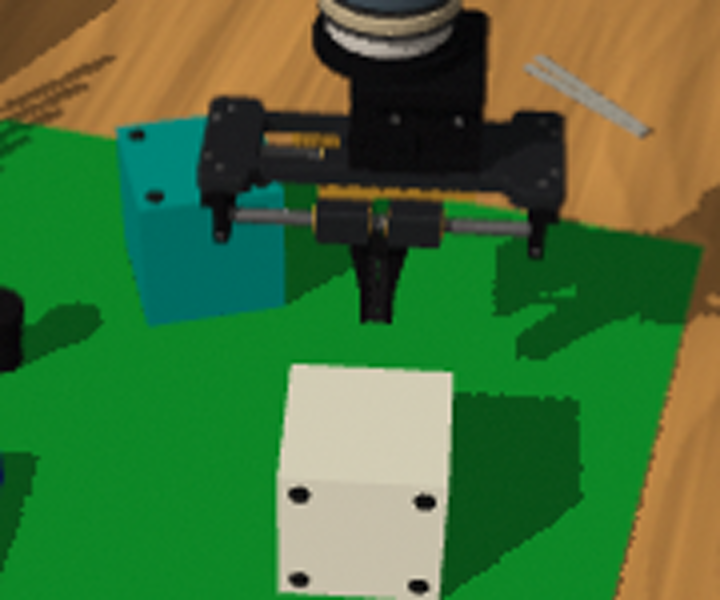

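The box rests on its side with its base, dots showing, facing the side camera. Its top-face corners in the crop are (292,366), (453,373), (444,487) and (279,479).

```bash
python3 -c "
from h import *
q=np.array([(292,366),(453,373),(444,487),(279,479)])/4+[250,80]
S=atz('side',q,.095);e=np.roll(S,-1,0)-S
print(S,S.mean(0),np.linalg.norm(e,axis=1),np.degrees(np.arctan2(e[:,1],e[:,0])))
c=S.mean(0);p=np.array(bot.read_state()['position'])-c
for a in (11.9,13): a=np.radians(a);print(p[:2]@[-np.sin(a),np.cos(a)],p[:2]@[np.cos(a),np.sin(a)])
"
```

```text
[[ 0.54034234 -0.14670741  0.095     ]
 [ 0.45180616 -0.16746129  0.095     ]
 [ 0.43478734 -0.07807644  0.095     ]
 [ 0.52057093 -0.05824659  0.095     ]] [ 0.48687669 -0.11262293  0.095     ] [0.09093613 0.09099062 0.08804571 0.0906434 ] [-166.80741422  100.78004863   13.01594593  -77.40118635]
-0.07867591375412793 0.0008605079551485956
-0.07867793428880791 -0.0006500269485745884
```

Emit:
{"op": "play_rows", "data": {
  "fingers": [255, 255, 255, 255, 255, 255, 255, 255, 255, 255, 255, 255, 255, 255, 255],
  "linear": [
    [0, 0, 12],
    [0, 0, 24],
    [0, 0, 24],
    [8, 0, 24],
    [16, 0, 24],
    [22, 0, 24],
    [27, 0, 22],
    [32, 0, 18],
    [38, 0, 14],
    [44, 0, 10],
    [50, 0, 6],
    [56, 0, 3],
    [62, 0, 0],
    [68, 0, -2],
    [68, 0, -2]
  ],
  "rot": [
    [0, 0, 0],
    [0, 0, 0],
    [0, 0, 0],
    [0, 0, 0],
    [0, 0, 0],
    [0, 0, 0],
    [0, 0, 0],
    [0, 0, 0],
    [0, 0, 0],
    [0, 0, 0],
    [0, 0, 0],
    [0, 0, 0],
    [0, 0, 0],
    [0, 0, 0],
    [0, 0, 0]
  ]
}}

```text
time_s: 6.7
position: [0.4889, -0.1217, 0.1137]
tcp_rot: [[-0.212, 0.977, -0.001], [0.977, 0.212, 0.001], [0.001, -0.001, -1.0]]
force: [-0.0, -0.5, 0.1]
opening: 0.007
```

```bash
python3 -c "
from h import *
snap('side','s4',250,80,180,150,4)"
```

```text
(no output)
```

View pics/s4.png

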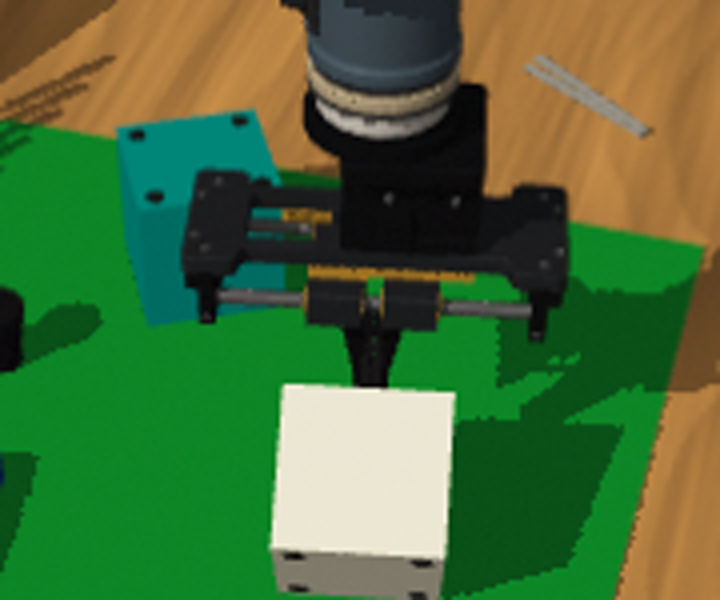

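Emit:
{"op": "play_rows", "data": {
  "fingers": [255, 255, 255, 255, 255, 255, 255, 255, 255, 255, 255, 255],
  "linear": [
    [6, 0, -2],
    [12, 0, -4],
    [18, 0, -5],
    [24, 0, -6],
    [30, 0, -7],
    [36, 0, -8],
    [42, 0, -8],
    [48, 0, -8],
    [54, 0, -8],
    [54, 0, -8],
    [54, 0, -8],
    [54, 0, -8]
  ],
  "rot": [
    [0, 0, 0],
    [0, 0, 0],
    [0, 0, 0],
    [0, 0, 0],
    [0, 0, 0],
    [0, 0, 0],
    [0, 0, 0],
    [0, 0, 0],
    [0, 0, 0],
    [0, 0, 0],
    [0, 0, 0],
    [0, 0, 0]
  ]
}}

```text
time_s: 7.95
position: [0.4783, -0.0702, 0.1216]
tcp_rot: [[-0.211, 0.977, 0.0], [0.977, 0.211, -0.0], [-0.0, 0.0, -1.0]]
force: [0.9, -0.0, 0.0]
opening: 0.004
```

```bash
python3 -c "
from h import *
snap('side','s5',250,100,180,150,4)"
```

```text
(no output)
```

View pics/s5.png

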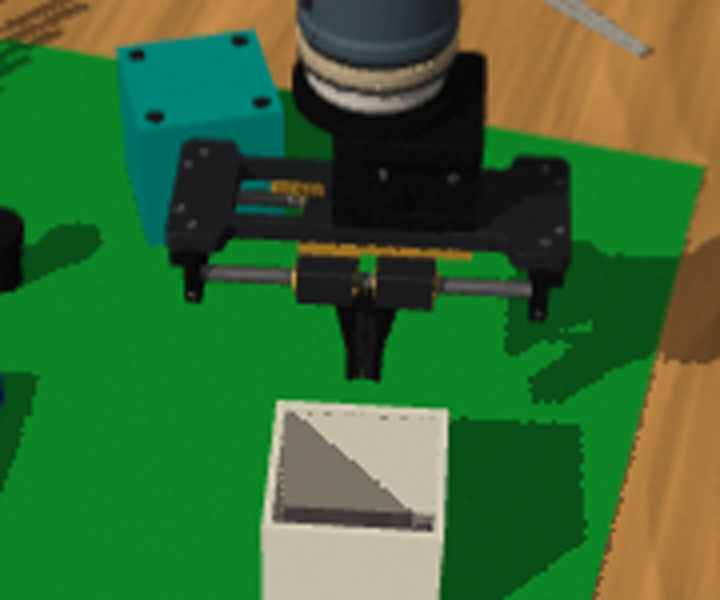

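Mouth is up with the finger clear. Next I'll lift, go over the lid with the gripper opening, and measure again.

```bash
python3 -c "
from h import *
go([.4823,.2200,.18],89.2)"
```

```text
lin [282.9  65.3 -58.5] rot [ 0.  0. 13.] t 8.0 F [-0.  -0.3  0.4] pos [ 0.4783 -0.0703  0.1216] open 0.01
```

Emit:
{"op": "play_rows", "data": {
  "fingers": [255, 255, 0, 0, 0, 0, 0, 0, 0, 0, 0, 0],
  "linear": [
    [0, 0, -40],
    [0, 0, -80],
    [0, 0, -100],
    [50, 12, -100],
    [100, 23, -100],
    [150, 35, -100],
    [200, 46, -90],
    [250, 58, -80],
    [283, 65, -58],
    [283, 65, -58],
    [283, 65, -58],
    [283, 65, -58]
  ],
  "rot": [
    [0, 0, 0],
    [0, 0, 0],
    [0, 0, 0],
    [0, 0, 2],
    [0, 0, 4],
    [0, 0, 6],
    [0, 0, 8],
    [0, 0, 11],
    [0, 0, 13],
    [0, 0, 13],
    [0, 0, 13],
    [0, 0, 13]
  ]
}}

```text
time_s: 9.2
position: [0.4821, 0.2194, 0.1799]
tcp_rot: [[0.014, 1.0, 0.0], [1.0, -0.014, -0.0], [-0.0, 0.0, -1.0]]
force: [0.9, -0.4, -0.9]
opening: 0.831
```

```bash
python3 -c "
from h import *
snap('top','t6',320,170,120,90,6);snap('side','s6',250,170,180,150,4)
go([.4823,.2200,.08],89.2)"
```

```text
lin [  1.1  -0.2 100.2] rot [ 0.1  0.  -0.1] t 9.3 F [-1.   0.6 -0.5] pos [0.4824 0.2189 0.1802] open 0.93
```

View pics/t6.png

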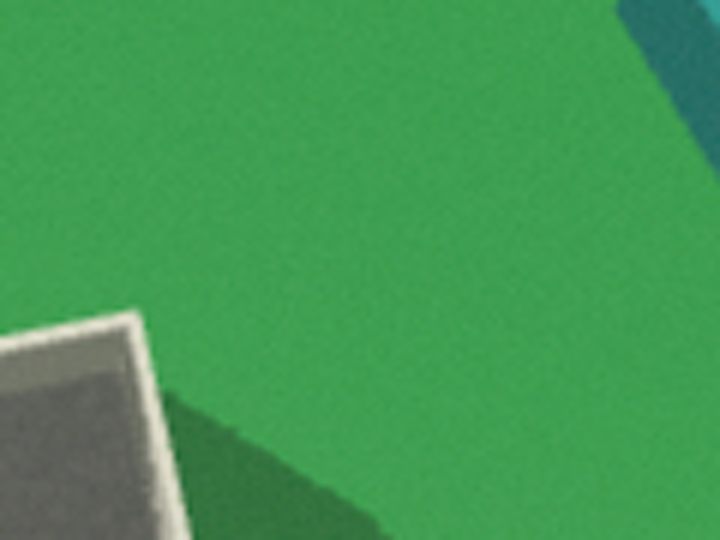

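View pics/s6_full.png

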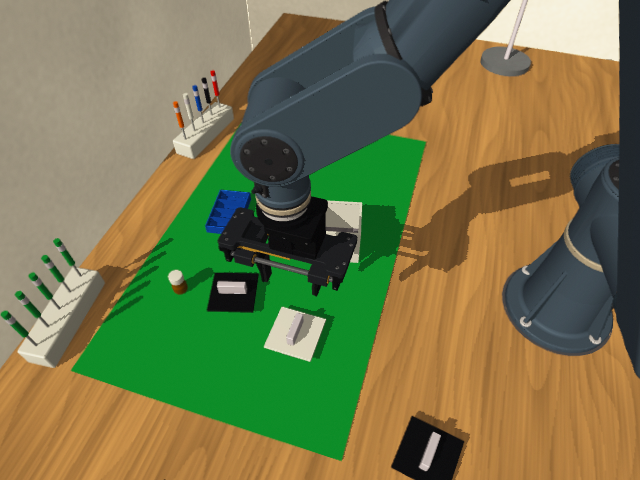

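```bash
python3 -c "
import cv2
a=cv2.imread('pics/t6_full.png')
cv2.imwrite('pics/c6.png',cv2.resize(a[200:290,270:370],None,fx=8,fy=8,interpolation=cv2.INTER_CUBIC)[:600])"
```

```text
(no output)
```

View pics/c6.png

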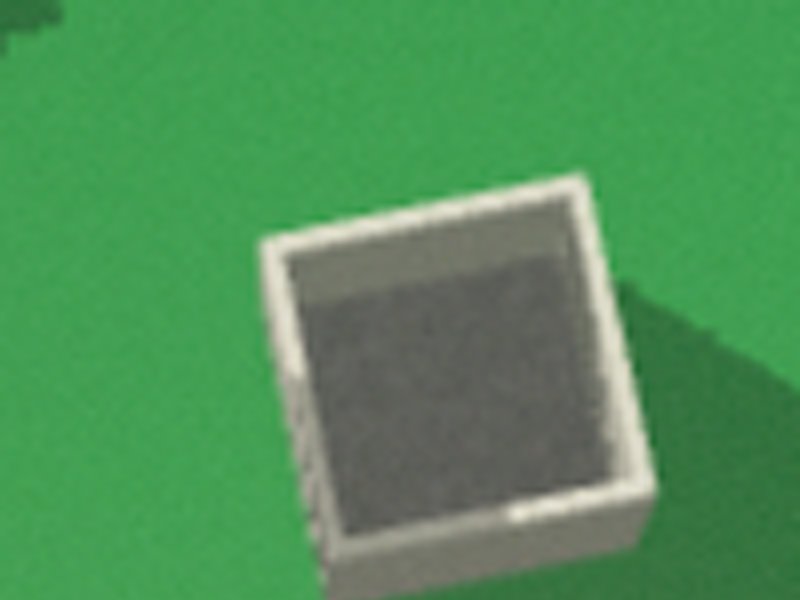

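The rim's outer corners in this crop are (261,240), (586,175), (656,487) and (331,557).

```bash
python3 -c "
from h import *
for q in ([(261,240),(586,175),(656,487),(331,557)],[(288,256),(572,200),(630,478),(343,540)]):
    S=atz('top',np.array(q)/8+[270,200],.095);e=np.roll(S,-1,0)-S
    print(S.mean(0),np.linalg.norm(e,axis=1),np.degrees(np.arctan2(e[:,1],e[:,0])))
"
```

```text
[ 0.46825492 -0.02429632  0.095     ] [0.09199278 0.08974026 0.09108207 0.09077859] [ -77.77003248 -167.71109112  102.87965175   12.86675014]
[ 0.46713832 -0.02422779  0.095     ] [0.08026591 0.07967288 0.08047607 0.08089325] [ -77.94214604 -168.51000253  102.92520573   11.35623553]
```

Emit:
{"op": "play_rows", "data": {
  "fingers": [0, 0, 0, 0, 0, 0, 0, 0],
  "linear": [
    [1, 0, 40],
    [1, 0, 80],
    [1, 0, 115],
    [1, 0, 135],
    [1, 0, 147],
    [1, 0, 153],
    [1, 0, 153],
    [1, 0, 153]
  ],
  "rot": [
    [0, 0, 0],
    [0, 0, 0],
    [0, 0, 0],
    [0, 0, 0],
    [0, 0, 0],
    [0, 0, 0],
    [0, 0, 0],
    [0, 0, 0]
  ]
}}

```text
time_s: 10.1
position: [0.4827, 0.2213, 0.0276]
tcp_rot: [[0.014, 1.0, 0.002], [1.0, -0.014, 0.0], [0.0, 0.002, -1.0]]
force: [0.7, -0.2, -0.1]
opening: 1.002
```

```bash
python3 -c "
from h import *
snap('side','s7',230,250,160,120,5)
go([.4823,.2200,.025],89.2)"
```

```text
lin [-1.4 -0.4  2.7] rot [ 0.1 -0.   0. ] t 10.15 F [0.8 0.4 0.6] pos [0.4827 0.2214 0.0277] open 1.0
```

View pics/s7.png

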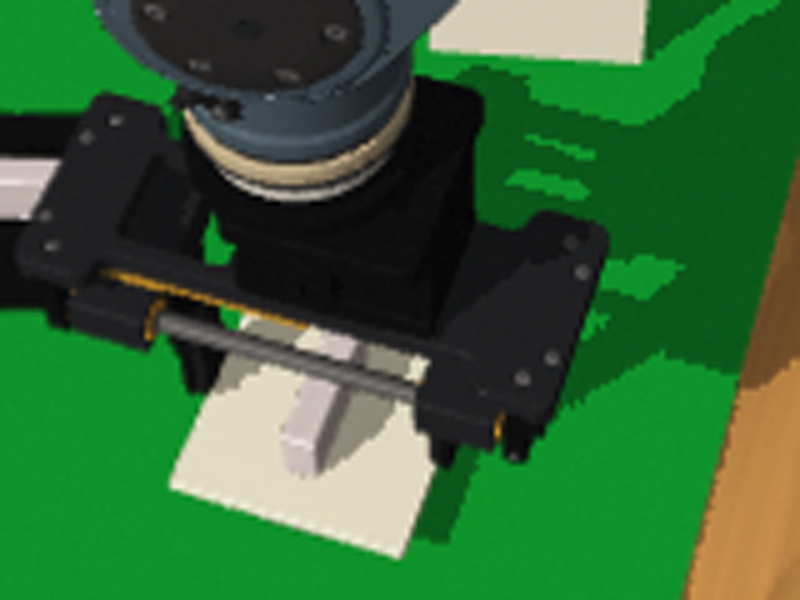

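Emit:
{"op": "play_rows", "data": {
  "fingers": [0, 0, 120, 200, 255, 255, 255, 255, 255, 255, 255, 255, 255],
  "linear": [
    [-1, 0, 3],
    [-1, 0, 3],
    [-1, 0, 3],
    [-1, 0, 3],
    [-1, 0, 3],
    [-1, 0, 3],
    [-1, 0, 3],
    [-1, 0, 3],
    [-1, 0, 3],
    [-1, 0, 3],
    [-1, 0, 3],
    [-1, 0, 3],
    [-1, 0, 3]
  ],
  "rot": [
    [0, 0, 0],
    [0, 0, 0],
    [0, 0, 0],
    [0, 0, 0],
    [0, 0, 0],
    [0, 0, 0],
    [0, 0, 0],
    [0, 0, 0],
    [0, 0, 0],
    [0, 0, 0],
    [0, 0, 0],
    [0, 0, 0],
    [0, 0, 0]
  ]
}}

```text
time_s: 11.45
position: [0.4819, 0.2204, 0.0236]
tcp_rot: [[0.014, 1.0, 0.0], [1.0, -0.014, 0.0], [0.0, 0.0, -1.0]]
force: [0.0, -0.8, 0.1]
opening: 0.157
```

```bash
python3 -c "
from h import *
go([.4673,-.0238,.16],102.4)"
```

```text
lin [-244.3  -11.2 -136.5] rot [  0.   -0.  -13.2] t 11.45 F [ 0.  -0.8  0.1] pos [0.4819 0.2204 0.0236] open 0.16
```

Emit:
{"op": "play_rows", "data": {
  "fingers": [255, 255, 255, 255, 255, 255, 255, 255, 255, 255, 255, 255, 255, 255, 255],
  "linear": [
    [0, 0, -20],
    [0, 0, -50],
    [0, 0, -90],
    [0, 0, -125],
    [0, 0, -137],
    [-30, -1, -137],
    [-65, -3, -137],
    [-105, -5, -137],
    [-145, -7, -137],
    [-185, -9, -137],
    [-220, -10, -137],
    [-238, -11, -137],
    [-244, -11, -137],
    [-244, -11, -137],
    [-244, -11, -137]
  ],
  "rot": [
    [0, 0, 0],
    [0, 0, 0],
    [0, 0, 0],
    [0, 0, 0],
    [0, 0, 0],
    [0, 0, 0],
    [0, 0, -3],
    [0, 0, -5],
    [0, 0, -7],
    [0, 0, -9],
    [0, 0, -11],
    [0, 0, -13],
    [0, 0, -13.2],
    [0, 0, -13.2],
    [0, 0, -13.2]
  ]
}}

```text
time_s: 12.95
position: [0.4669, -0.0226, 0.1601]
tcp_rot: [[-0.215, 0.977, -0.001], [0.977, 0.215, 0.001], [0.001, -0.001, -1.0]]
force: [0.4, -0.3, -2.0]
opening: 0.157
```

```bash
python3 -c "
from h import *
snap('side','s8',270,130,150,120,5);snap('top','t8',270,170,130,110,6)
go([.4673,-.0238,.16],102.4)"
```

```text
lin [-1.5 -0.1  0.3] rot [-0.  -0.   0.1] t 13.05 F [ 0.6  0.6 -1.2] pos [ 0.4671 -0.0223  0.1603] open 0.15
```

View pics/s8.png

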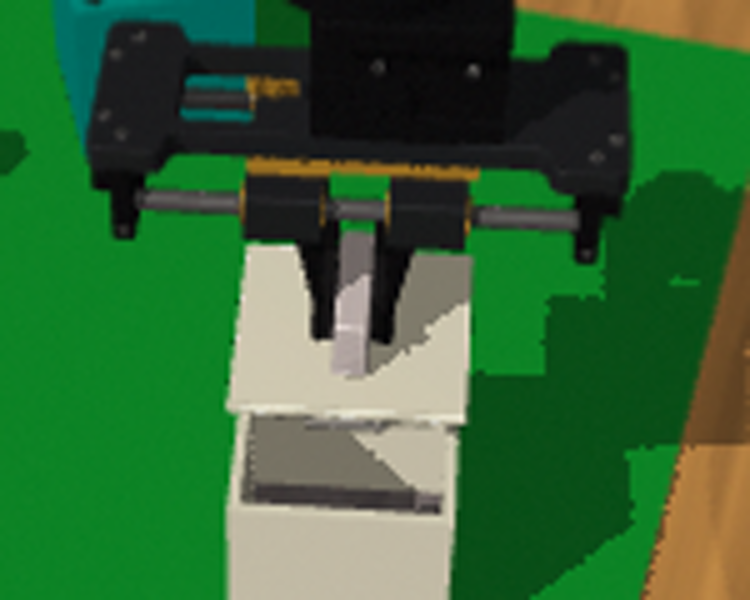

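View pics/t8.png

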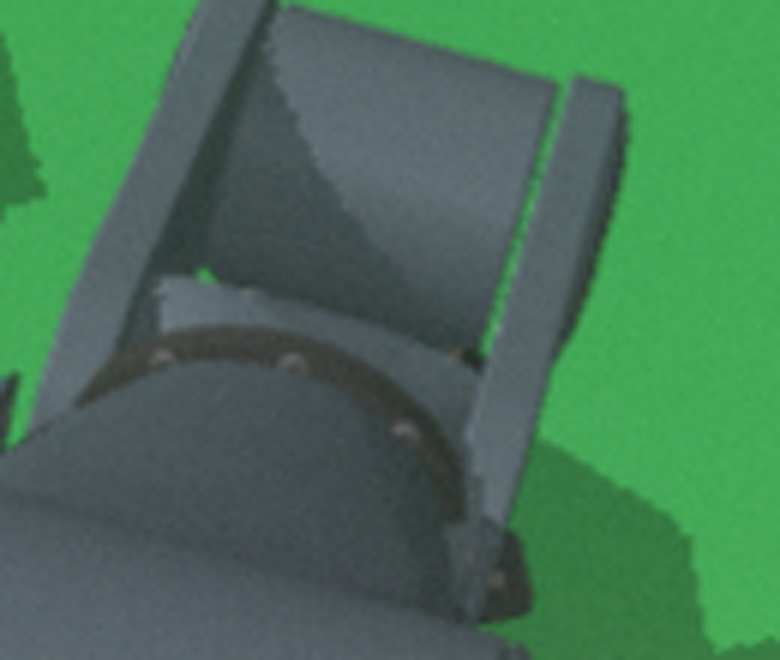

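Side crop: the lid plate's front top corners are at (230,409) and (467,419), and the box rim's front corners at (229,510) and (453,519).

```bash
python3 -c "
import cv2
a=cv2.imread('pics/s8_full.png')
import numpy as np
f=lambda x,y,w,h:cv2.resize(a[y:y+h,x:x+w],None,fx=12,fy=12,interpolation=cv2.INTER_CUBIC)
cv2.imwrite('pics/c8.png',np.hstack([f(308,200,30,48),f(342,200,30,48)]))
from h import *
L=atz('side',np.array([(230,409),(467,419)])/5+[270,130],.1577)
B=atz('side',np.array([(229,510),(453,519)])/5+[270,130],.095)
print(L,B,L.mean(0)-B.mean(0))
for q in(L,B):
  e=q[0]-q[1];print(np.linalg.norm(e),np.degrees(np.arctan2(e[1],e[0])))
"
```

```text
[[0.49870026 0.03493642 0.1577    ]
 [0.411259   0.01376307 0.1577    ]] [[0.50099146 0.03158024 0.095     ]
 [0.41367307 0.00996581 0.095     ]] [-0.00235263  0.00357672  0.0627    ]
0.08996824111703682 13.611812536050305
0.08995379148961043 13.903289632619456
```

View pics/c8.png

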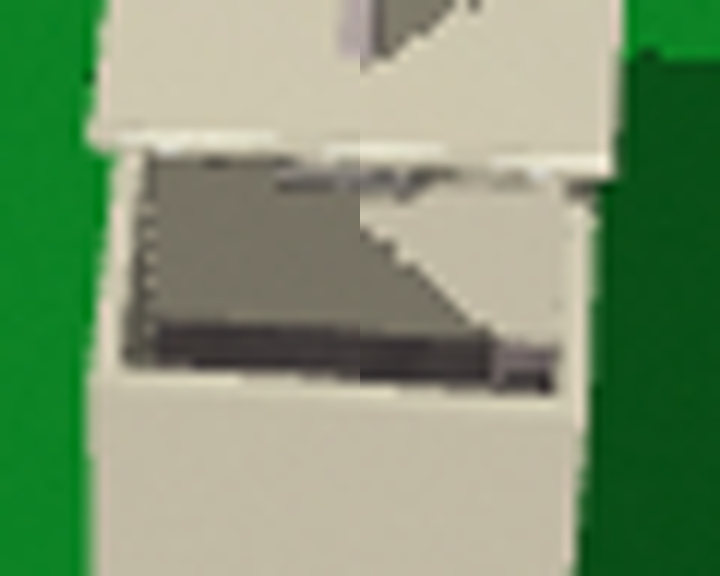

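```bash
python3 -c "
from h import *
L=atz('side',[(315.6,210.6),(363.0,212.8)],.1577)
B=atz('side',[(315.5,231.8),(360.4,234.0)],.095)
print(L,B,L.mean(0)-B.mean(0))
for q in(L,B):
  e=q[0]-q[1];print(np.linalg.norm(e),np.degrees(np.arctan2(e[1],e[0])))
"
```

```text
[[0.50038197 0.03214771 0.1577    ]
 [0.41260808 0.01144724 0.1577    ]] [[0.50173033 0.03124633 0.095     ]
 [0.41392737 0.01059819 0.095     ]] [-0.00133382  0.00087521  0.0627    ]
0.09018184451383592 13.270073817850351
0.09019814379847405 13.233484589389047
```

Emit:
{"op": "play_rows", "data": {
  "fingers": [255, 255, 255, 255, 255, 255, 255],
  "linear": [
    [-1.2, 0.5, 10],
    [-1.2, 0.5, 20],
    [-1.2, 0.5, 30],
    [-1.2, 0.5, 36],
    [-1.2, 0.5, 40],
    [-1.2, 0.5, 43],
    [-1.2, 0.5, 43]
  ],
  "rot": [
    [0, 0, 0],
    [0, 0, 0],
    [0, 0, 0],
    [0, 0, 0],
    [0, 0, 0],
    [0, 0, 0],
    [0, 0, 0]
  ]
}}

```text
time_s: 13.75
position: [0.468, -0.0246, 0.1172]
tcp_rot: [[-0.215, 0.977, -0.001], [0.977, 0.215, 0.0], [0.0, -0.001, -1.0]]
force: [-0.1, 0.1, -2.2]
opening: 0.158
```

```bash
python3 -c "
from h import *
snap('side','s9',300,180,80,72,8)
go([.4673,-.0238,.16],102.4)"
```

```text
lin [  1.   -0.7 -42.5] rot [-0. -0.  0.] t 13.8 F [ 0.5  0.5 -0.6] pos [ 0.4681 -0.0246  0.1175] open 0.16
```

View pics/s9.png

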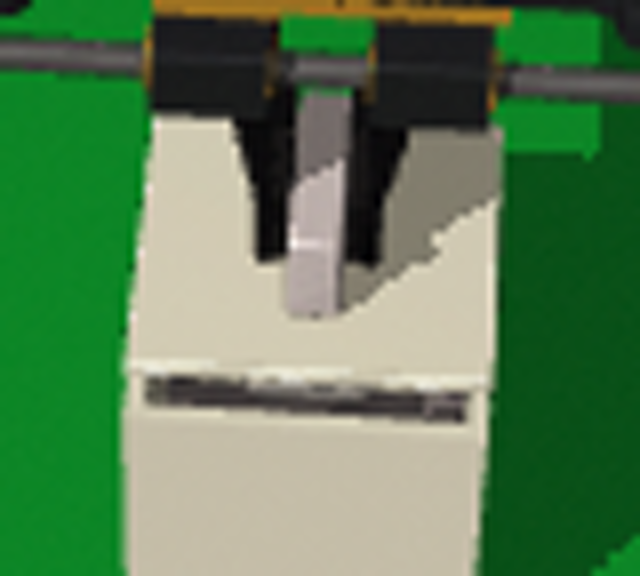

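```bash
python3 -c "
from h import *
o=[300,180]
L=atz('side',np.array([(129,365),(493,381)])/8+o,.1149)
B=atz('side',np.array([(124,406),(485,425)])/8+o,.095)
print(L,B,L.mean(0)-B.mean(0))
"
```

```text
[[0.49993021 0.03197094 0.1149    ]
 [0.41263192 0.01089535 0.1149    ]] [[0.50258078 0.02856363 0.095     ]
 [0.4140607  0.00820868 0.095     ]] [-0.00203967  0.00304699  0.0199    ]
```

```bash
python3 -c "
import cv2,numpy as np
from h import *
a=cv2.imread('pics/s9_full.png')
f=lambda x,y,w,h:cv2.resize(a[y:y+h,x:x+w],None,fx=20,fy=20,interpolation=cv2.INTER_NEAREST)
cv2.imwrite('pics/c9.png',np.hstack([f(311,219,20,18),f(345,221,20,18)]))
"
```

```text
(no output)
```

View pics/c9.png

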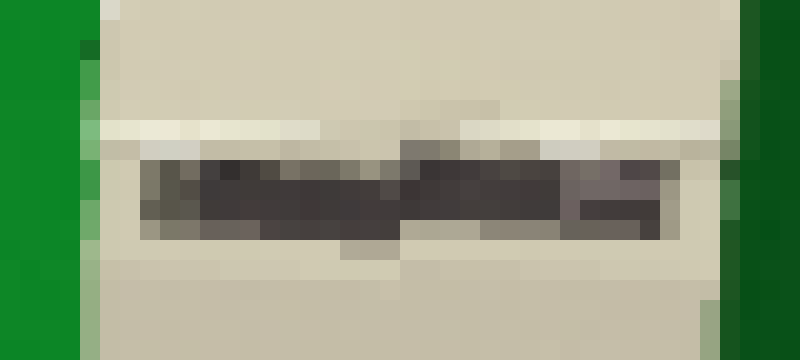

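```bash
python3 -c "
from h import *
L=atz('side',[(315.0,224.6),(360.9,226.6)],.1149)
B=atz('side',[(314.8,231.5),(360.1,234.0)],.095)
print(L,B,L.mean(0)-B.mean(0))
b=np.radians(12.4);R=np.array([[np.cos(b),-np.sin(b)],[np.sin(b),np.cos(b)]])
def rect(c,s,z): return np.c_[np.array([[s,s],[-s,s],[-s,-s],[s,-s]])@R.T+c,[z]*4]
print(proj('side',rect([.4678,-.0242],.046,.095))[:2],proj('side',rect([.4678,-.0242],.046,.1149))[:2])
"
```

```text
[[0.5028854  0.03001654 0.1149    ]
 [0.4146539  0.00867999 0.1149    ]] [[0.50332117 0.03089171 0.095     ]
 [0.41450212 0.01077356 0.095     ]] [-0.00014199 -0.00148437  0.0199    ]
[[315.06662507 231.44888272]
 [360.82171035 234.193121  ]] [[314.92751444 224.81487255]
 [361.4513615  227.5680422 ]]
```

Careful edge readings put the lid within 1.5 mm of centre over the box, so I'll press on slowly while watching the force.

Emit:
{"op": "play_rows", "data": {
  "fingers": [255, 255, 255, 255, 255, 255, 255],
  "linear": [
    [0.8, 0, 1],
    [0.8, 0, 2],
    [0.8, 0, 3],
    [0.8, 0, 4],
    [0.8, 0, 5],
    [0.8, 0, 6],
    [0.8, 0, 6]
  ],
  "rot": [
    [0, 0, 0],
    [0, 0, 0],
    [0, 0, 0],
    [0, 0, 0],
    [0, 0, 0],
    [0, 0, 0],
    [0, 0, 0]
  ]
}}

```text
time_s: 14.5
position: [0.4681, -0.0237, 0.1117]
tcp_rot: [[-0.215, 0.977, 0.001], [0.977, 0.215, 0.0], [-0.0, 0.001, -1.0]]
force: [0.0, 1.1, 1.3]
opening: 0.16
```

Emit:
{"op": "play_rows", "data": {
  "fingers": [255, 255, 255, 255, 255, 255],
  "linear": [
    [0, 0, 1],
    [0, 0, 2],
    [0, 0, 3],
    [0, 0, 4],
    [0, 0, 5],
    [0, 0, 5]
  ],
  "rot": [
    [0, 0, 0],
    [0, 0, 0],
    [0, 0, 0],
    [0, 0, 0],
    [0, 0, 0],
    [0, 0, 0]
  ]
}}

```text
time_s: 15.1
position: [0.4677, -0.0237, 0.1061]
tcp_rot: [[-0.215, 0.977, -0.001], [0.977, 0.215, 0.0], [0.0, -0.001, -1.0]]
force: [0.4, 0.2, -2.0]
opening: 0.159
```

Emit:
{"op": "play_rows", "data": {
  "fingers": [255, 255, 255, 255, 255, 255],
  "linear": [
    [0, 0, 1],
    [0, 0, 2],
    [0, 0, 3],
    [0, 0, 4],
    [0, 0, 5],
    [0, 0, 5]
  ],
  "rot": [
    [0, 0, 0],
    [0, 0, 0],
    [0, 0, 0],
    [0, 0, 0],
    [0, 0, 0],
    [0, 0, 0]
  ]
}}

```text
time_s: 15.7
position: [0.4678, -0.0238, 0.1024]
tcp_rot: [[-0.215, 0.977, 0.0], [0.977, 0.215, -0.0], [-0.0, 0.0, -1.0]]
force: [-2.0, -0.3, 8.0]
opening: 0.156
```

```bash
python3 -c "
from h import *
snap('side','s10',300,180,80,72,8)
go([.4673,-.0238,.16],102.4)"
```

```text
lin [  0.1  -0.5 -57.6] rot [0. 0. 0.] t 15.75 F [-3.2  0.3  6.7] pos [ 0.4678 -0.0238  0.1024] open 0.16
```

View pics/s10.png

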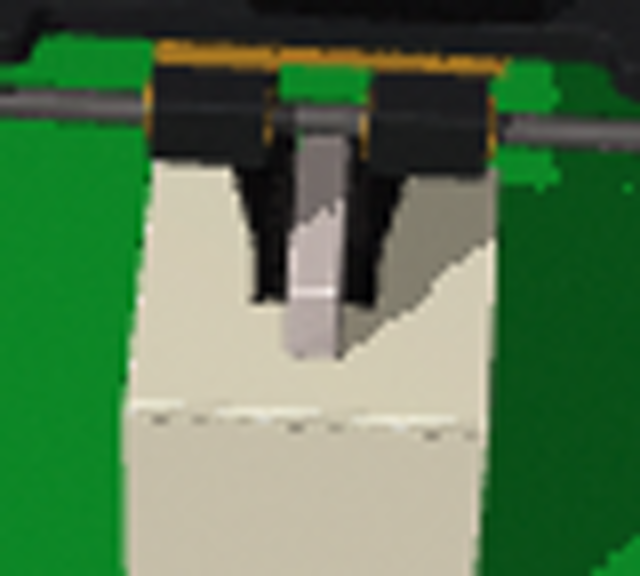

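The plate looks flush on the rim, and the TCP is at 0.1024 against a predicted 0.1026. I'll press a little more to be sure.

Emit:
{"op": "play_rows", "data": {
  "fingers": [255, 255, 255, 255, 255],
  "linear": [
    [0, 0, 1],
    [0, 0, 2],
    [0, 0, 3],
    [0, 0, 4],
    [0, 0, 4]
  ],
  "rot": [
    [0, 0, 0],
    [0, 0, 0],
    [0, 0, 0],
    [0, 0, 0],
    [0, 0, 0]
  ]
}}

```text
time_s: 16.25
position: [0.4679, -0.024, 0.1017]
tcp_rot: [[-0.216, 0.976, 0.002], [0.976, 0.216, -0.001], [-0.002, 0.002, -1.0]]
force: [-8.0, 0.6, 38.0]
opening: 0.157
```

Emit:
{"op": "play_rows", "data": {
  "fingers": [255, 255, 255, 120, 0, 0, 0, 0, 0, 0, 0, 0, 0, 0, 0, 0, 0, 0, 0],
  "linear": [
    [0, 0, -2],
    [0, 0, -4.5],
    [0, 0, -5],
    [0, 0, -5],
    [0, 0, -5],
    [0, 0, -5],
    [0, 0, -5],
    [0, 0, -5],
    [0, 0, -5],
    [0, 0, -5],
    [0, 0, -5],
    [0, 0, -20],
    [0, 0, -50],
    [0, 0, -90],
    [40, 0, -120],
    [90, 0, -120],
    [140, 0, -120],
    [180, 0, -120],
    [180, 0, -120]
  ],
  "rot": [
    [0, 0, 0],
    [0, 0, 0],
    [0, 0, 0],
    [0, 0, 0],
    [0, 0, 0],
    [0, 0, 0],
    [0, 0, 0],
    [0, 0, 0],
    [0, 0, 0],
    [0, 0, 0],
    [0, 0, 0],
    [0, 0, 0],
    [0, 0, 0],
    [0, 0, 0],
    [0, 0, 0],
    [0, 0, 0],
    [0, 0, 0],
    [0, 0, 0],
    [0, 0, 0]
  ]
}}

```text
time_s: 18.15
position: [0.4271, 0.1558, 0.2177]
tcp_rot: [[-0.221, 0.975, -0.001], [0.975, 0.221, 0.001], [0.001, -0.001, -1.0]]
force: [-0.2, 0.0, -0.5]
opening: 1.0
```

```bash
python3 -c "
from h import *
snap('side','s11',290,160,100,90,7);snap('top','t11',270,190,100,80,8)"
```

```text
(no output)
```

View pics/s11_full.png

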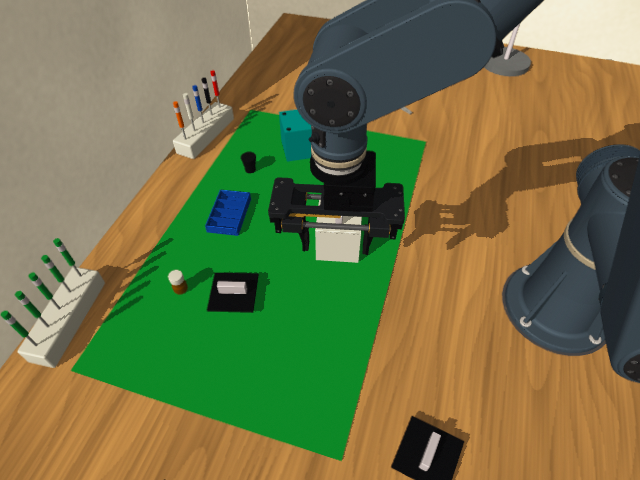

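View pics/t11.png

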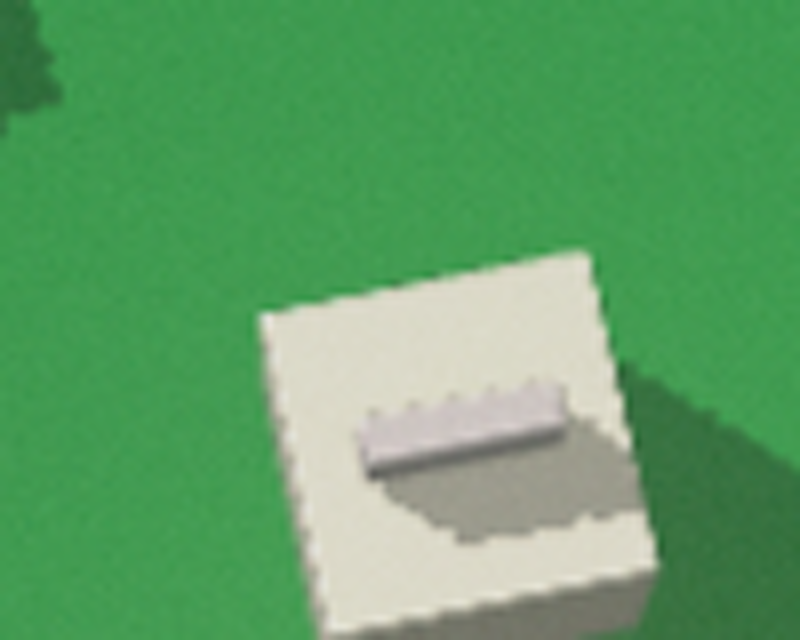

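Emit:
{"op": "play_rows", "data": {
  "fingers": [0, 0, 0, 0, 0, 0, 0],
  "linear": [
    [40, 0, 0],
    [80, 0, 0],
    [120, 0, 0],
    [160, 0, 0],
    [190, 0, 0],
    [190, 0, 0],
    [190, 0, 0]
  ],
  "rot": [
    [0, 0, 0],
    [0, 0, 0],
    [0, 0, 0],
    [0, 0, 0],
    [0, 0, 0],
    [0, 0, 0],
    [0, 0, 0]
  ]
}}

```text
time_s: 18.95
position: [0.3891, 0.3366, 0.2172]
tcp_rot: [[-0.215, 0.977, -0.0], [0.977, 0.215, -0.001], [-0.001, -0.0, -1.0]]
force: [-0.8, 0.3, -0.3]
opening: 1.004
```

```bash
python3 -c "
from h import *
snap('side','s12',300,185,80,80,7);
import cv2
c=np.array([.4679,-.0238]);b=np.radians(12.4);R=np.array([[np.cos(b),-np.sin(b)],[np.sin(b),np.cos(b)]])
q=np.array([[1,1],[-1,1],[-1,-1],[1,-1]])*.046@R.T+c
for z in (.003,.095,.1): print(z,((proj('side',np.c_[q,[z]*4])-[300,185]+.5)*7).round())
"
```

```text
0.003 [[112. 526.]
 [410. 545.]
 [419. 321.]
 [138. 304.]]
0.095 [[108. 330.]
 [429. 349.]
 [437. 121.]
 [136. 104.]]
0.1 [[108. 318.]
 [430. 337.]
 [438. 109.]
 [136.  92.]]
```

View pics/s12.png

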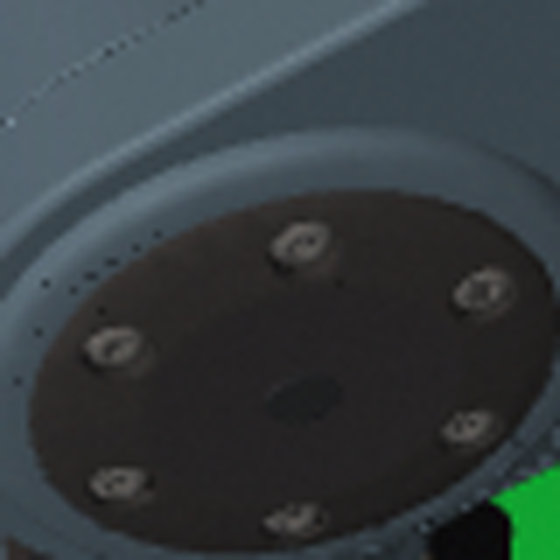

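Emit:
{"op": "play_rows", "data": {
  "fingers": [0, 0, 0, 0, 0, 0, 0, 0, 0, 0, 0, 0, 0, 0, 0, 0, 0],
  "linear": [
    [-20, 20, -20],
    [-60, 20, -30],
    [-105, 20, -30],
    [-150, 20, -30],
    [-195, 20, -30],
    [-240, 20, -30],
    [-285, 20, -30],
    [-330, 20, -30],
    [-375, 20, -30],
    [-420, 20, -30],
    [-465, 20, -30],
    [-510, 20, -30],
    [-550, 20, -30],
    [-580, 20, -30],
    [-600, 20, -30],
    [-600, 20, -30],
    [-600, 20, -30]
  ],
  "rot": [
    [0, 0, 0],
    [0, 0, 0],
    [0, 0, 0],
    [0, 0, 0],
    [0, 0, 0],
    [0, 0, 0],
    [0, 0, 0],
    [0, 0, 0],
    [0, 0, 0],
    [0, 0, 0],
    [0, 0, 0],
    [0, 0, 0],
    [0, 0, 0],
    [0, 0, 0],
    [0, 0, 0],
    [0, 0, 0],
    [0, 0, 0]
  ]
}}

```text
time_s: 20.7
position: [0.5358, -0.2439, 0.2472]
tcp_rot: [[-0.213, 0.977, -0.001], [0.977, 0.213, 0.002], [0.002, -0.001, -1.0]]
force: [0.3, 1.4, 0.5]
opening: 1.002
```

```bash
python3 -c "
from h import *
snap('side','s13',300,185,80,80,7)
a=capture('top')[:,:,::-1];cv2.imwrite('pics/t13.png',a)"
```

```text
(no output)
```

View pics/s13.png

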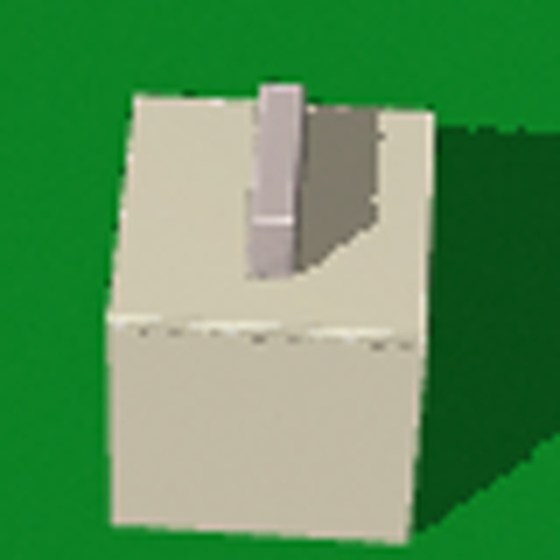

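View pics/s13_full.png

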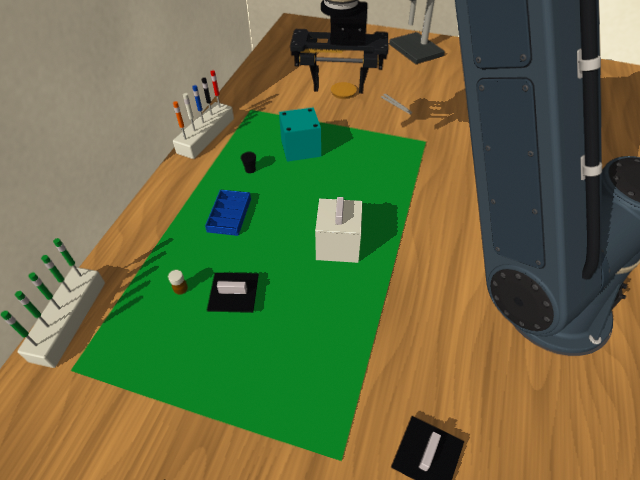

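The plate's top corners sit at about (108,315), (427,335), (434,112) and (135,94) in the crop. The prediction for a plate top at z = 0.100 is (108,318), (430,337), (438,109) and (136,92), so the lid is flush, level and centred. Bystanders and look-alikes haven't moved.

```bash
python3 -c "
from rig import bot
print(bot.hand_in())"
```

```text
the job is handed in; nothing more can be done
None
```

The box is mouth up on the mat with its lid pressed home, and I handed the job in at about 21 s; hand-in gives no verdict. I tipped the box twice towards +y with the shut fingers, letting it rest on its side in between. Then I gripped the lid by its bar, set it over the mouth and pressed it down.

**Last checks that agreed:**
- **Lid seated:** the TCP stopped at z = 0.1024, where I expected 0.1026 for a lid fully home.
- **Lid level and centred:** in the last side picture the plate's corners lie within about half a pixel of the prediction for a seated, centred lid.
- **Surroundings:** the tray, loupe, oil jar and look-alikes show no sign of having moved. The open gripper is well clear of everything.

**What disagreed or stood out:**
- **Alignment reading:** one rough pixel reading before insertion put the lid about 3 mm off in y. A closer crop put it within 1.5 mm, and it went in cleanly.
- **Catches:** I saw no clear force peak as the catches passed the bead, so I judge it snapped from the final height and the firm stop.
- **Final press:** it reached 38 N at the wrist, well over the 5 to 15 N needed. That is under the 120 N wrist limit, and only the fingers were on the lid.

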